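Load a vial carrier through the flap gate of a sample lock

TASK

Lay the blue vial carrier, nose first, in the open lane of the sample lock and push it in under the orange flap until the flap has fallen shut behind the vial tray and the nose meets the rubber stop inside, wherever that stop is set today. Press it home against the stop with about 12 newtons for a second (at most 16), then let go, leaving the flap shut with only the carrier's tail sticking out under it. Leave the other things on the bench where they are.

Things in the scene. Friction and masses are not known exactly. Their poses are not given: they have to be found in the camera images.
- carrier: Blue vial carrier, loose, 0.2 kg, 188 long. Origin: underside, middle of the vial tray; +x to the nose, z up. Tray x -38 to 38, 40 wide, side walls 34 and end walls 36 high; a vial is clipped fast in it. Behind it a flat tongue (24 wide, 9 high) to x -150, with an upright white thumb plate (32 wide, 28 high) at x -150 to -142. Starts left or right of the lock, nose away from the robot.
- carrier_grip (a point): Point over the carrier's centre of mass (roughly), 18 behind its origin and 32 above its underside, midway between the tray's two side walls: a place to grip it from above, across 40 mm. Fingertips 10 or more above its underside clear the lane's rails.
- carrier_push (a point): Centre of the rear face of the carrier's white thumb plate, 18 above the carrier's underside and 150 behind its origin; push here, along the carrier's +x. The plate stays outside the flap when the carrier is home.
- gate: The sample lock, fixed to the bench. Origin on the bench top under the flap's hinge line, mid-lane; +x points into the chamber, z up. Floor 4 thick, 66 wide, x -215 to 181; the carrier slides on it. From x -11 on, walls 62 high (58 over the outside), from x 6 on a clear roof (top at 66): the only way in is under the flap. The flap drops behind the tray when the carrier's origin is at about x 80.
- lane (a point): On the floor of the open lane in front of the flap, mid-lane, 4 above the bench, 60 before the hinge line: with the carrier's origin here its nose is 22 short of the flap. The lane runs from x -215 to -11 of the lock, 46 wide between two rails 6 wide that rise 8 above its floor.
- home_near (a point): On the chamber floor, mid-lane, 90 past the hinge line: the carrier's origin when home, if the stop is set nearest; it may be set up to 18 deeper, differently each time, and is not measured: feel for it. The stop is a black rubber pad (36 wide, 26 high), its face 38 ahead of the home point; it yields about 1 mm for each 4 N.
- flap (a joint): Orange flap across the lane, 42 wide, 0.05 kg, hung from a pin 58 above the bench at the lock's x 0; its lower edge hangs 12 above the lane's floor, so the carrier's tongue fits under it. 0 is shut (straight down); grows to 1.45 rad as it swings inward and up, into the chamber. It cannot swing outward and falls shut by itself.
- flap_edge (a point): Middle of the flap's lower edge.
- beaker: Empty beaker, 69 across and 83 high, origin at its underside; stands on the other side of the lock from the carrier; leave alone.
- standing_vial: Capped vial standing upright, 25 across and 56 high, origin at its underside; leave alone.
- bench_timer: Bench timer with three buttons, 72x66x21, origin at its underside; leave alone.
- tape_roll: Roll of tape lying flat, 104 across and 25 high, origin at its underside; leave alone.
Mind the look-alikes: they are no part of the job. There is more than one size of the carrier; the job needs the larger.

How it is judged:
On the way, in this order (a step that is already met when the one before it is completed fails the run):
1. the carrier lies in the lane, in front of the shut flap (value of joint flap below 0.1 rad and x of carrier in the frame of gate between -0.12 and -0.035 m and y of carrier in the frame of gate between -0.006 and 0.006 m and z of carrier in the frame of gate below 0.009 m), for 0.1 s.
2. the carrier passes under the flap and lifts it (value of joint flap above 0.6 rad and x of carrier in the frame of gate above -0.03 m and z of carrier in the frame of gate below 0.012 m), for 0.1 s.
3. with the flap shut behind the tray, the carrier is pressed home against the stop with more than 7 N for 0.4 s (value of joint flap below 0.1 rad and x of carrier in the frame of gate between 0.086 and 0.125 m and y of carrier in the frame of gate between -0.006 and 0.006 m and z of carrier in the frame of gate below 0.009 m and contact force between carrier and gate above 7 N), for 0.4 s.
At the end, for the whole second after the job is handed in: Carrier at rest and level on the lock's floor, tray behind the shut flap (below 0.1 rad), its origin 86 to 125 mm past the hinge line, within 6 mm of the lane's middle and under 9 mm above the bench; beaker, vial, timer and tape moved less than 15 mm (value of joint flap below 0.1 rad and x of carrier in the frame of gate between 0.086 and 0.125 m and y of carrier in the frame of gate between -0.006 and 0.006 m and z of carrier in the frame of gate below 0.009 m and linear speed of carrier below 0.01 m/s and angle between carrier's own z axis and vertical below 0.08 rad and distance of each of beaker, standing_vial, bench_timer, tape_roll from where it was at the start of the episode below 0.015 m); the robot touches nothing.
It fails at once if once its tray is past the flap's hinge line, the carrier bears on the lock or its stop with more than 22 N in all (its weight on the floor included, so a push of 16 N is within bounds) (x of carrier in the frame of gate above 0.04 m and contact force between carrier and gate above 22 N).
It fails at once if a bystander is shifted by more than 15 mm (distance of any of beaker, standing_vial, bench_timer, tape_roll from where it was at the start of the episode above 0.015 m).
It fails at once if the standing vial or the beaker is tipped (angle between any of standing_vial, beaker's own z axis and vertical above 0.3 rad).
It also fails if it takes over 64 s, if anything falls off the work surface, if the arm or the gripper's body presses on something with over 40 N, if the wrist force passes 120 N, or if a joint passes its speed limit or range.

ROBOT

A 6-joint arm with a two-finger parallel gripper is mounted at the origin on a cart in front of the work surface, level with it; the furniture and walls round the work are solid. World frame = base frame: x ahead of the robot, y to its left, z up, the work surface at z = 0. Lengths are in m, angles in rad, forces in N, time in s.
With the tool pointing down it reaches from about 0.3 to 0.775 m from the base axis. Payload 14.6 kg.
Tool frame: the origin (TCP) lies on the mounting face of the last link; the fingertips stand 199 mm ahead of it and the grasp point (between the pads) lies manip.grip_point_offset ahead of it (manip.grip_point_offset is the distance from the TCP to the grasp point, in m); z points along the fingers, y is the line along which they close (so a half turn about z gives the same grasp; the last joint's range is limited). The gripper opens to 94 mm and grips with 3 to 60 N. Pads are 16 mm wide; open, the fingers measure 119 mm over their backs; the gripper's body (75 mm by 177 mm) begins 78 mm behind the grasp point.
Start: joints at [1.1, 0.3, 1.521, -0, 1.321, -0.067], TCP at [0.216, 0.506, 0.405] pointing down, gripper open.
Joint ranges: [-3.03, 3.03], [-0.79, 2.21], [0.23, 2.52], [-1.04, 4.18], [0, 3.07], [-2.55, 2.55]. Speed limits (rad/s): [2.22, 2.22, 2.57, 3.14, 3.14, 3.14].

INTERFACE

Orientations are given as a 3x3 rotation matrix whose columns are the frame's x, y, z axes.
In Python, from plant import manip gives the robot as it stands.
- The arm moves only by the shell command python3 -m crank 'ROWS' [FORCE]. ROWS is JSON, a list of rows, each a list of 7 numbers: the shift along the tool's x, y, z in cm, then the turn, a rotation vector about the tool's x, y, z in rad, then the opening, from -1 (shut) to 1 (fully open). In form: [[tx, ty, tz, rx, ry, rz, jaw], ...]. A call has 1 to 12 rows; each row shifts and turns the commanded pose from where the row before left it, along the tool's axes as they then stand; what a row does not reach is not made up. A row lasts 1/10 s, in which the tool goes at most 50 mm and 8.59 degrees, less where a joint would pass 70% of its speed; a pose out of reach is approached as far as the arm can. A call is refused whole if a number of a shift passes 5 or a number of a turn 0.15, either way. A call with a gripper value outside its range is refused whole. The fingers move at their own pace and stop on an object; FORCE is the grip in N (left out, the last holds). Time passes only in rows, so rows that do not move let the fingers close. It gives the time, the measured TCP pose, the force, the opening and the grip force at its end, in the units of the state.
- manip.observe(): the state, without advancing time (a new reading comes with each control period).
- manip.capture(name): name is "side" or "top"; returns (picture, depth): 400x640x3 uint8, blue, green, red; 400x640 float32, m along the optical axis (not along the pixel's ray), 0 where there is no reading.
- manip.camera_params(name): a dict with "intrinsics" (3x3 intrinsics, pixels), "R" (3x3) and "t" (3): a world point X has camera coordinates R X + t. Camera axes: x right, y down, z forward; pixel columns grow to the right and rows downward; lengths in m; the calibration is good to about 2 mm. A picture is of the moment at which its call begins. camera_params takes no time and is no camera call.
- manip.hand_in(): hands the job in; it is judged then, once.
The state is a dict: "time": time; "joint_positions": joint angles; "dq": joint speeds; "joint_efforts": joint torques, N m; "eef_pos": TCP position; "tcp_rot": TCP orientation; "contact_force": force on the tool from outside, world axes, zero at the start; "wrist_torque": the same for the moment, N m; "finger_gap": finger opening in m; "grip_force": force on a finger pad.
Only numpy, scipy, OpenCV 4.12 (cv2) and the standard library are available. Lean on these libraries where they do the work, as an engineer would, in place of code of your own. Each camera call takes 0.05 s, during which the arm holds its last target. There are 200 camera calls.

## Working session

There is one attempt and no reset: what is moved stays moved. The work goes in short steps, Python scripts to look and compute and a shell command to move; the robot and the scene stay as the last step left them, time stands still between calls to the robot, and variables do not carry over. Pictures are saved under pics/ and viewed, at most 10 in all, crops included, and the job is handed in when it is done.

```bash
mkdir -p pics; ls
python3 - <<'E'
from plant import manip
import cv2,numpy as np
for n in("top","side"):
    p,d=manip.capture(n); cv2.imwrite(f"pics/{n}0.png",p); np.save(f"pics/{n}0.npy",d)
    c=manip.camera_params(n); print(n,c)
print(manip.grip_point_offset); print(manip.observe())
E
```

```text
pics
top {'intrinsics': array([[467.22513788,   0.        , 317.46330346],
       [  0.        , 467.22513788, 193.60521779],
       [  0.        ,   0.        ,   1.        ]]), 'R': array([[-0.02655139, -0.99958156,  0.01147728],
       [-0.99882378,  0.02606178, -0.04088812],
       [ 0.04057189, -0.01254942, -0.99909781]]), 't': array([0.01653698, 0.55936453, 1.54416942])}
side {'intrinsics': array([[498.65911007,   0.        , 319.22158883],
       [  0.        , 498.65911007, 201.66568786],
       [  0.        ,   0.        ,   1.        ]]), 'R': array([[-0.99732549, -0.07261531, -0.00829952],
       [-0.04340366,  0.67979844, -0.73211351],
       [ 0.05880465, -0.72979524, -0.68113209]]), 't': array([0.58652379, 0.06208971, 1.42547257])}
0.1804
{'time': 0.1, 'joint_positions': array([ 1.10037950e+00,  3.00425463e-01,  1.52153409e+00,  7.83609964e-06,
        1.32069960e+00, -6.66042063e-02]), 'dq': array([ 0.00019246, -0.00107935, -0.00078705, -0.00059933, -0.00071869,
        0.00121159]), 'joint_efforts': array([ 4.15608783e-04, -5.32637930e+01, -3.53290558e+01,  7.09220278e-02,
        2.35044770e-02, -1.78580291e-05]), 'eef_pos': array([0.21610039, 0.50573414, 0.40413113]), 'tcp_rot': array([[-9.19568815e-01,  3.92928688e-01, -4.90165688e-04],
       [ 3.92928986e-01,  9.19568331e-01, -9.47212014e-04],
       [ 7.85540695e-05, -1.06362694e-03, -9.99999431e-01]]), 'contact_force': array([ 0.17421185, -0.34409896, -0.35702485]), 'wrist_torque': array([-0.04811147, -0.03837139,  0.02443673]), 'grip_force': 0.0, 'finger_gap': 0.09407854808999194}
```

View pics/top0.png

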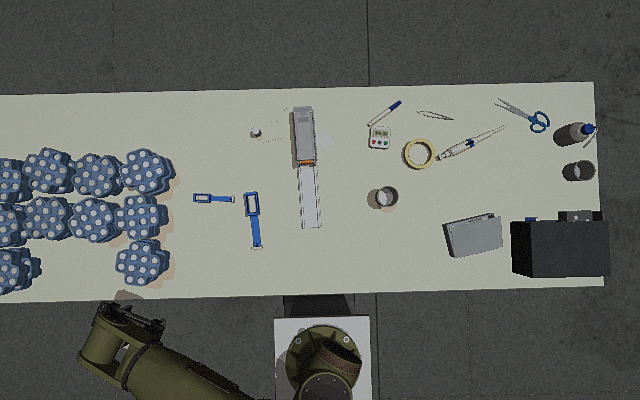

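View pics/side0.png

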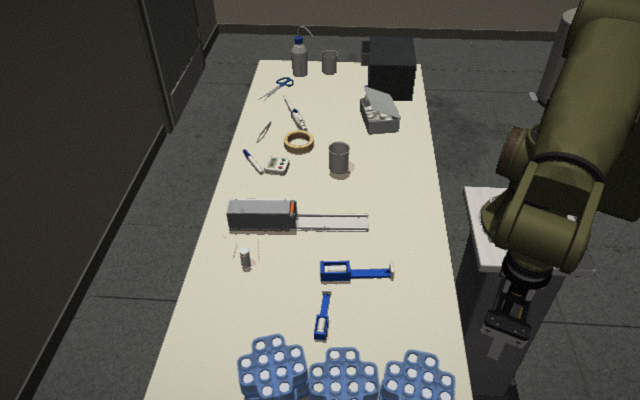

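The top view shows two blue carriers. One has its tray at (251,204) and its tail at (257,247); the other has its tray at (203,198) and its tail at (234,199), and looks smaller. The blue racks on the left are not candidates. The lock's lane runs from (311,228) to the flap at (305,163). The description (larger, nose away from the robot) fits (251,204), so I'll check that one in a close crop.

```bash
cat > h.py <<'E'
from plant import manip
import cv2,numpy as np
def ray(n,u,v,z):
    "world point on pixel's ray at height z"
    c=manip.camera_params(n);K,R,t=c["intrinsics"],c["R"],c["t"]
    o=-R.T@t; d=R.T@np.linalg.solve(K,[u,v,1.]); return o+d*(z-o[2])/d[2]
def px(n,X):
    c=manip.camera_params(n); p=c["intrinsics"]@(c["R"]@np.array(X)+c["t"]); return p[:2]/p[2]
def crop(n,x0,y0,x1,y1,s,out):
    p,d=manip.capture(n); im=cv2.resize(p[y0:y1,x0:x1],None,fx=s,fy=s,interpolation=cv2.INTER_CUBIC)
    cv2.imwrite(out,im); return p,d
E
python3 - <<'E'
from h import *
crop("top",190,100,330,260,3.75*1.0,"pics/c1.png")
crop("side",220,190,420,350,3.75,"pics/c2.png")
E
```

```text
(no output)
```

View pics/c1.png

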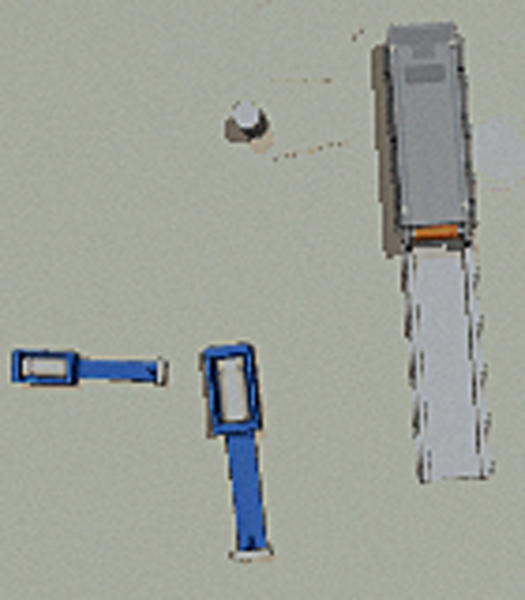

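View pics/c2.png

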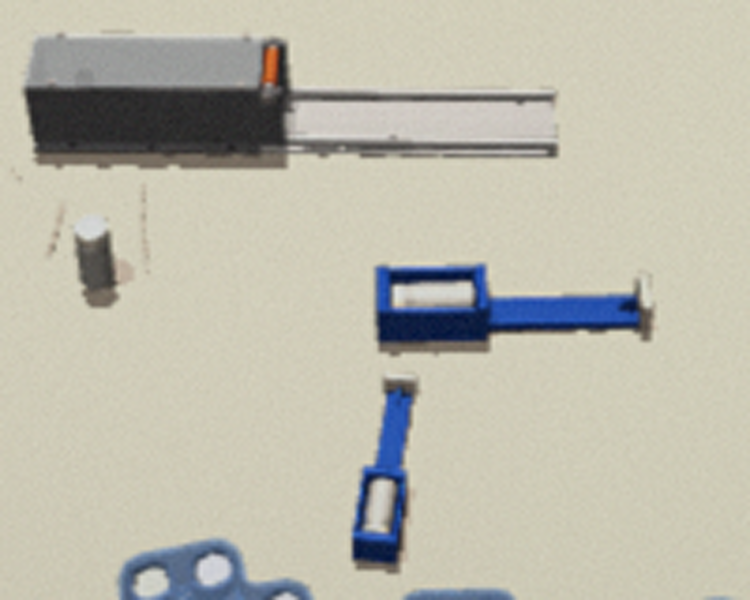

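The close crops confirm the choice. The larger carrier's tray corners in the top crop are about (203,348), (248,343), (262,428) and (215,434), and its white plate runs (231,553)–(272,551). The lane's near end is (421,481)–(491,478), and the flap is orange at (435,232).

Run:
```python
from h import *
P=lambda n,u,v,z:ray(n,(190 if n=="top" else 220)+(u+.5)/3.75-.5,(100 if n=="top" else 190)+(v+.5)/3.75-.5,z).round(4)
for l,n,u,v,z in [("nL","top",203,348,.036),("nR","top",248,343,.036),("rR","top",262,428,.036),("rL","top",215,434,.036),
 ("plL","top",231,551,.028),("plR","top",272,549,.028),
 ("laneL","top",421,481,.012),("laneR","top",491,478,.012),("wallL","top",405,252,.012),("wallR","top",478,249,.012),
 ("roofFL","top",387,27,.064),("roofFR","top",455,24,.064),("roofNL","top",400,222,.064),("roofNR","top",473,222,.064),("flap","top",435,232,.058),
 ("laneS_far","side",556,92,.012),("laneS_near","side",556,146,.012),("wS_near","side",288,140,.012),("wS_far","side",288,95,.012),
 ("cS nose far","side",378,268,.036),("cS rear far","side",485,267,.036),("cS rear near","side",487,310,.036),("cS nose near","side",379,310,.036),("plate","side",640,273,.028),("plate","side",640,308,.028)]:
    print(l,n,P(n,u,v,z))
# blue mask PCA-fit in top view on large carrier
p,d=manip.capture("top"); h=cv2.cvtColor(p,cv2.COLOR_BGR2HSV)
m=cv2.inRange(h,(105,150,60),(130,255,255)); m[:, :240]=0;m[:,270:]=0;m[:180]=0;m[255:]=0
ys,xs=np.nonzero(m); 
W=np.array([ray("top",x,y,.036 if y<216 else .009) for x,y in zip(xs,ys)])
tr=ys<216; print("tray rect",cv2.minAreaRect(W[tr][:,:2].astype(np.float32)*1000))
print("tongue rect",cv2.minAreaRect(W[~tr][:,:2].astype(np.float32)*1000))
```

```text
nL top [0.5687 0.243  0.036 ]
nR top [0.5721 0.2037 0.036 ]
rR top [0.4977 0.1931 0.036 ]
rL top [0.4935 0.2341 0.036 ]
plL top [0.3912 0.2233 0.028 ]
plR top [0.3919 0.1876 0.028 ]
laneL top [0.4471 0.0564 0.012 ]
laneR top [ 0.4481 -0.0055  0.012 ]
wallL top [0.6506 0.0655 0.012 ]
wallR top [6.516e-01 6.000e-04 1.200e-02]
roofFL top [0.8407 0.0748 0.064 ]
roofFR top [0.842 0.016 0.064]
roofNL top [0.6714 0.0677 0.064 ]
roofNR top [0.6698 0.005  0.064 ]
flap top [0.6627 0.0379 0.058 ]
laneS_far side [0.4467 0.0033 0.012 ]
laneS_near side [0.4466 0.0611 0.012 ]
wS_near side [0.6475 0.0679 0.012 ]
wS_far side [0.6526 0.0198 0.012 ]
cS nose far side [0.5695 0.2086 0.036 ]
cS rear far side [0.4963 0.2029 0.036 ]
cS rear near side [0.4939 0.2404 0.036 ]
cS nose near side [0.5662 0.2452 0.036 ]
plate side [0.3897 0.1945 0.028 ]
plate side [0.3907 0.2253 0.028 ]
tray rect ((531.433349609375, 218.70877075195312), (76.64073181152344, 40.37293243408203), 2.5855164527893066)
tongue rect ((441.5493469238281, 211.0805206298828), (101.06965637207031, 22.645143508911133), 5.517189025878906)
```

The carrier's origin is near (0.531, 0.220), with heading about 5.5°. The gate's hinge is near (0.662, 0.036), with heading about 2.7°. First I'll turn the tool, then get the shifts.

```bash
cat >> h.py <<'E'
from scipy.spatial.transform import Rotation as Ro
def togo(xy,z,deg):
    "rows needed: shift (cm, tool axes now), turn; target TCP xy, grip-point height z, carrier heading deg (tool y = lateral)"
    s=manip.observe();R=s["tcp_rot"]; a=np.radians(deg)
    T=np.array([*xy,z+manip.grip_point_offset]); y=np.array([-np.sin(a),np.cos(a),0]); y*=np.sign(y@R[:,1])
    D=np.column_stack([np.cross(y,[0,0,-1.]),y,[0,0,-1.]])
    print("t",round(s["time"],2),"tcp",s["eef_pos"].round(4),"gap",round(s["finger_gap"],4),"grip",round(s["grip_force"],1),"F",s["contact_force"].round(1))
    print("shift cm",(R.T@(T-s["eef_pos"])*100).round(2),"turn",Ro.from_matrix(R.T@D).as_rotvec().round(4),"shift after turn",(D.T@(T-s["eef_pos"])*100).round(2))
E
python3 -m crank '[[0,0,0,0,0,-0.125,0.5],[0,0,0,0,0,-0.125,0.5],[0,0,0,0,0,-0.125,0.5],[0,0,0,0,0,-0.125,0.5]]' 25
python3 -c "
from h import *
togo((.513,.220),.1,5.5)"
```

```text
time: 0.65
eef_pos: [0.2161, 0.5057, 0.4045]
tcp_rot: [[-0.995, -0.101, -0.0], [-0.101, 0.995, -0.0], [0.0, -0.0, -1.0]]
contact_force: [-0.5, -0.4, -0.6]
finger_gap: 0.0708
grip_force: 0.0
t 0.65 tcp [0.2161 0.5057 0.4045] gap 0.0708 grip 0.0 F [-0.5 -0.4 -0.6]
shift cm [-26.65 -31.43  12.42] turn [-0.0002 -0.0001  0.0054] shift after turn [-26.82 -31.29  12.41]
```

```bash
python3 -m crank '[[-2.2,-2.6,0.8,0,0,0,0.5],[-2.2,-2.6,0.8,0,0,0,0.5],[-2.2,-2.6,0.8,0,0,0,0.5],[-2.2,-2.6,0.8,0,0,0,0.5],[-2.2,-2.6,0.8,0,0,0,0.5],[-2.2,-2.6,0.8,0,0,0,0.5],[-2.2,-2.6,0.8,0,0,0,0.5],[-2.2,-2.6,0.8,0,0,0,0.5],[-2.2,-2.6,0.8,0,0,0,0.5],[-2.2,-2.6,0.8,0,0,0,0.5],[-2.2,-2.6,0.8,0,0,0,0.5],[-2.45,-2.8,0.8,0,0,0,0.5]]'
python3 -c "
from h import *
togo((.513,.220),.032,5.5)
crop('side',250,150,450,310,3.75,'pics/s1.png')"
```

```text
time: 1.85
eef_pos: [0.5123, 0.2178, 0.3083]
tcp_rot: [[-0.995, -0.096, -0.0], [-0.096, 0.995, 0.0], [0.0, 0.0, -1.0]]
contact_force: [0.1, 0.7, 1.9]
finger_gap: 0.0704
grip_force: 0.0
t 1.85 tcp [0.5123 0.2178 0.3083] gap 0.0704 grip 0.0 F [0.1 0.7 1.9]
shift cm [-0.09  0.21  9.59] turn [ 0.     -0.0001  0.0004] shift after turn [-0.09  0.21  9.59]
```

View pics/s1.png

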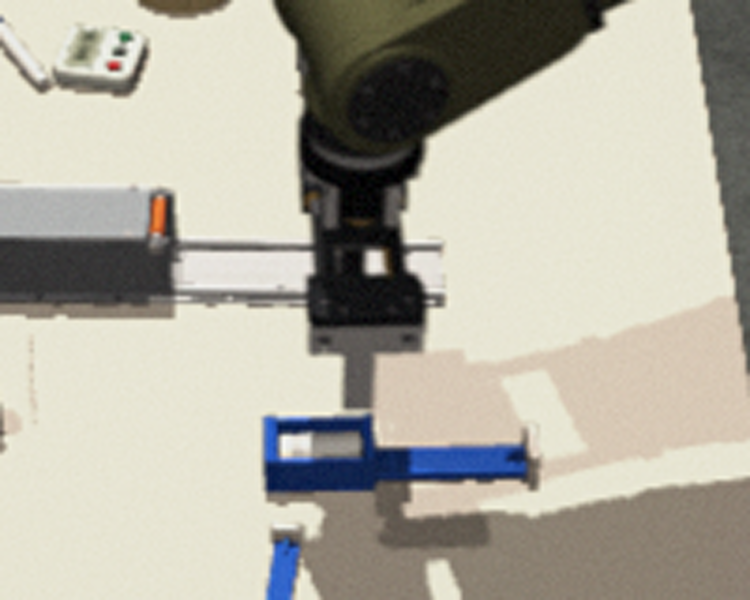

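The gripper hangs over the larger carrier's tray, which is at (318,450) in the crop. The small carrier's plate at (287,530) is clear of the fingers, so I'll descend and grip.

```bash
python3 -m crank '[[-0.1,0.2,2,0,0,0,0.5],[0,0,2,0,0,0,0.5],[0,0,2,0,0,0,0.5],[0,0,2,0,0,0,0.5],[0,0,1.6,0,0,0,0.5],[0,0,0,0,0,0,0.5],[0,0,0,0,0,0,-0.5],[0,0,0,0,0,0,-0.5],[0,0,0,0,0,0,-0.5],[0,0,0,0,0,0,-0.5]]' 25
python3 -c "
from h import *
togo((.513,.220),.032,5.5)"
```

```text
time: 2.9
eef_pos: [0.5125, 0.2208, 0.2133]
tcp_rot: [[-0.995, -0.096, 0.001], [-0.096, 0.995, 0.0], [-0.001, -0.0, -1.0]]
contact_force: [-0.1, -3.0, 1.8]
finger_gap: 0.042
grip_force: 1.4
t 2.9 tcp [0.5125 0.2208 0.2133] gap 0.042 grip 1.4 F [-0.1 -3.   1.8]
shift cm [-0.04 -0.09  0.09] turn [-0.      0.001   0.0003] shift after turn [-0.04 -0.09  0.09]
```

```bash
python3 -m crank '[[0,0,0,0,0,0,-0.5],[0,0,0,0,0,0,-0.5],[0,0,-1,0,0,0,-0.5],[0,0,-2,0,0,0,-0.5],[0,0,-2,0,0,0,-0.5],[0,0,-2,0,0,0,-0.5]]' 25
python3 -c "
from h import *
togo((.569,.0346),.102,2.7)"
```

```text
time: 3.5
eef_pos: [0.5122, 0.2209, 0.2838]
tcp_rot: [[-0.995, -0.096, -0.0], [-0.096, 0.995, 0.0], [0.0, 0.0, -1.0]]
contact_force: [-0.5, 0.1, -2.6]
finger_gap: 0.0398
grip_force: 25.0
t 3.5 tcp [0.5122 0.2209 0.2838] gap 0.0398 grip 25.0 F [-0.5  0.1 -2.6]
shift cm [ -3.87 -19.09   0.13] turn [ 0.0001 -0.0004  0.049 ] shift after turn [ -4.8  -18.88   0.14]
```

```bash
python3 -m crank '[[0,0,0,0,0,0.049,-0.5],[-0.6,-2.1,0,0,0,0,-0.5],[-0.6,-2.1,0,0,0,0,-0.5],[-0.6,-2.1,0,0,0,0,-0.5],[-0.6,-2.1,0,0,0,0,-0.5],[-0.6,-2.1,0,0,0,0,-0.5],[-0.6,-2.1,0,0,0,0,-0.5],[-0.6,-2.1,0,0,0,0,-0.5],[-0.4,-2.1,0,0,0,0,-0.5],[-0.2,-2.1,0,0,0,0,-0.5],[0,0,2,0,0,0,-0.5],[0,0,0,0,0,0,-0.5]]' 25
python3 -c "
from h import *
togo((.569,.0346),.082,2.7)
crop('side',240,160,400,280,5,'pics/s2.png')
crop('top',260,130,340,250,5,'pics/t2.png')"
```

```text
time: 4.7
eef_pos: [0.5687, 0.0339, 0.261]
tcp_rot: [[-0.999, -0.046, -0.004], [-0.046, 0.999, 0.0], [0.004, 0.0, -1.0]]
contact_force: [-0.4, 0.6, -2.0]
finger_gap: 0.0396
grip_force: 25.0
t 4.7 tcp [0.5687 0.0339 0.261 ] gap 0.0396 grip 25.0 F [-0.4  0.6 -2. ]
shift cm [-0.04  0.06 -0.14] turn [ 0.0004 -0.0036 -0.0009] shift after turn [-0.04  0.06 -0.14]
```

View pics/s2.png

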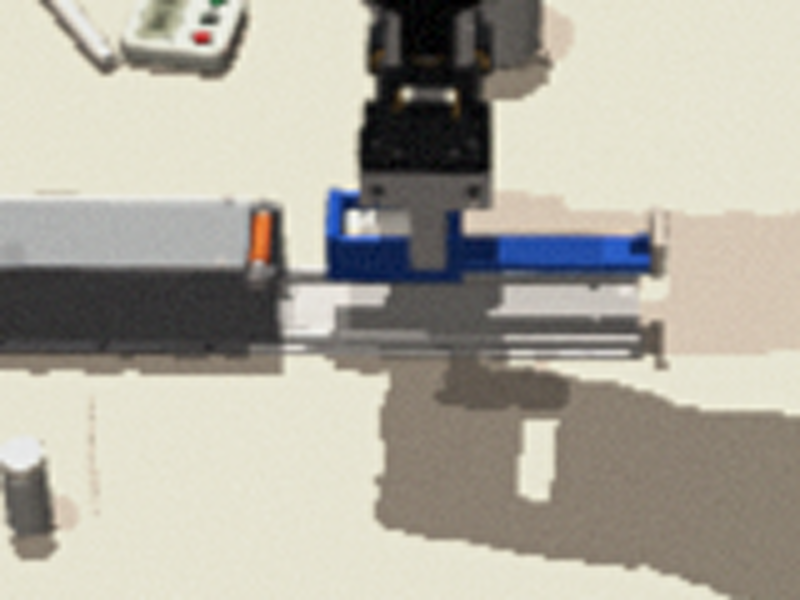

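View pics/t2.png

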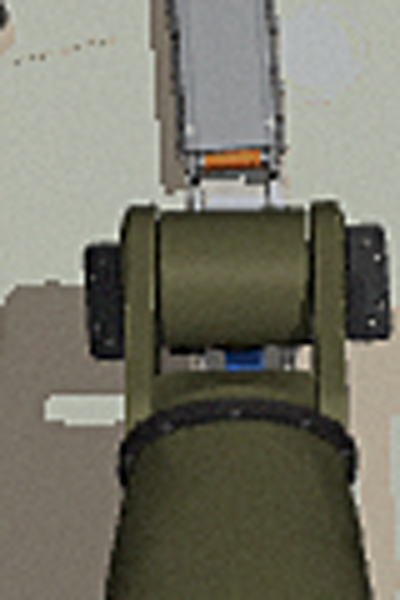

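The side crop shows the carrier level over the lane, with its nose at (330,235) short of the flap at (262,235). In the top crop the tongue at (243,360) lies between the rails. I'll lower it to just above the rails and measure its fit against them.

```bash
python3 -m crank '[[0,0,1,0,0,0,-0.5],[0,0,1,0,0,0,-0.5],[0,0,1,0,0,0,-0.5],[0,0,0.2,0,0,0,-0.5],[0,0,0,0,0,0,-0.5]]' 25
python3 -c "
from h import *
togo((.569,.0346),.046,2.7)
p,d=crop('side',290,195,380,240,8.5,'pics/s3.png')
q,e=manip.capture('top')
a=cv2.resize(q[150:250,285:335],None,fx=7,fy=7,interpolation=cv2.INTER_CUBIC)[100:700]
b=cv2.imread('pics/s3.png'); b=cv2.resize(p[200:240,297:377],None,fx=5.6,fy=5.6,interpolation=cv2.INTER_CUBIC)
W=np.zeros((600,800,3),np.uint8);W[:600,:350]=a;W[:b.shape[0],352:352+b.shape[1]]=b[:,:448];cv2.imwrite('pics/m3.png',W)
"
```

```text
time: 5.3
eef_pos: [0.5691, 0.0344, 0.2301]
tcp_rot: [[-0.999, -0.047, -0.001], [-0.047, 0.999, 0.0], [0.001, 0.0, -1.0]]
contact_force: [0.4, 0.4, -3.0]
finger_gap: 0.0395
grip_force: 25.0
t 5.3 tcp [0.5691 0.0344 0.2301] gap 0.0395 grip 25.0 F [ 0.4  0.4 -3. ]
shift cm [0.01 0.02 0.37] turn [ 0.0001 -0.0011  0.0002] shift after turn [0.01 0.02 0.37]
```

View pics/m3.png

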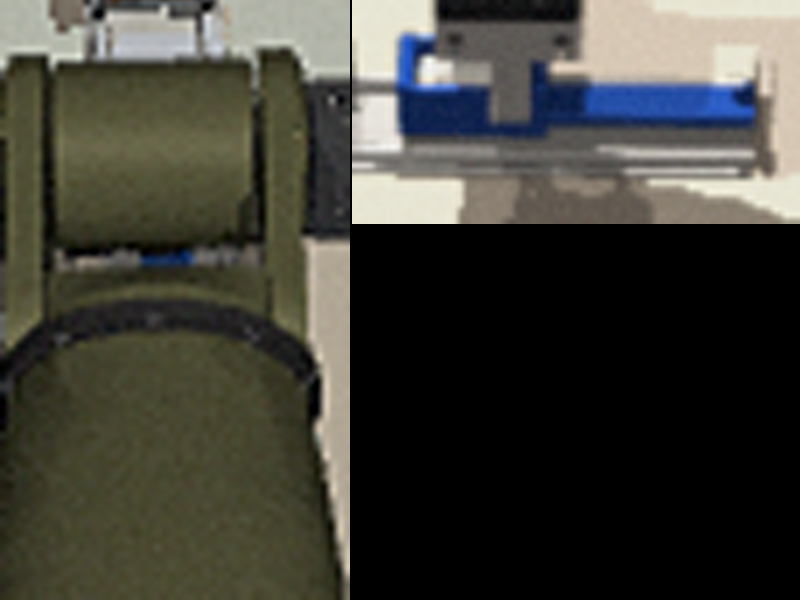

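Run:
```python
from h import *
t0=cv2.imread("pics/top0.png").astype(int); q,_=manip.capture("top"); q=q.astype(int)
s0=cv2.imread("pics/side0.png").astype(int); s,_=manip.capture("side"); s=s.astype(int)
for r in (200,201,202): print("top now b-r",r,(q[r,300:320,0]-q[r,300:320,2]).tolist())
for r in (175,201,222): print("top0 grey",r,t0[r,292:330].mean(1).astype(int).tolist())
o=manip.observe()["eef_pos"]; u=o[2]-.1804-.032; print("underside",u)
g=np.array([.9989,.0471,0]);l=np.array([-.0471,.9989,0])
G=np.array([.662,.039,0])
for x in(-.02,-.11,-.19):
  print("pred top rail edges at gate x",x,[px("top",G+g*x+l*k+[0,0,.012]).round(1).tolist() for k in(.029,.023,-.023,-.029)])
  print("pred side rail",[px("side",G+g*x+l*k+[0,0,.012]).round(1).tolist() for k in(.029,.023,-.023,-.029)])
c=np.array([o[0],o[1],u])
for x in (-.06,-.05):print("pred tongue top L,R",[px("top",c+g*x+l*k+[0,0,.009]).round(1).tolist() for k in(.012,-.012)])
print("pred side tray bottom near",px("side",c+l*.02+g*.045).round(1),px("side",c+l*.02-g*.015).round(1), "tongue bot",px("side",c+l*.012-g*.08).round(1),"tongue top far",px("side",c-l*.012-g*.08+[0,0,.009]).round(1))
for k in (310,335,360): print("side0 grey",k,s0[200:236,k].mean(1).astype(int).tolist())
for k in (310,320,345): print("side b-r",k,(s[205:236,k,0]-s[205:236,k,2]).tolist())
```

```text
top now b-r 200 [-1, -5, -5, -3, -7, 9, 9, 16, 13, 27, 35, 68, 21, -10, -3, -6, -2, -5, -2, -8]
top now b-r 201 [-4, -2, -1, -5, -6, 63, 66, 70, 67, 66, 69, 70, 59, -7, -6, -3, -5, -2, 0, -7]
top now b-r 202 [-7, -8, -10, -13, -10, 9, 11, 4, 6, 4, 7, 5, -6, -13, -16, -14, -12, -14, -15, -19]
top0 grey 175 [168, 164, 165, 168, 177, 57, 119, 178, 164, 171, 172, 170, 169, 169, 170, 168, 172, 169, 171, 169, 176, 178, 67, 186, 110, 146, 170, 165, 168, 160, 164, 166, 167, 163, 165, 164, 165, 166]
top0 grey 201 [164, 169, 163, 165, 165, 170, 174, 130, 118, 179, 160, 170, 168, 173, 167, 172, 169, 172, 170, 171, 169, 170, 172, 180, 66, 187, 102, 145, 174, 164, 164, 164, 168, 164, 164, 165, 167, 163]
top0 grey 222 [166, 167, 164, 168, 162, 168, 166, 166, 166, 148, 95, 184, 145, 175, 177, 169, 170, 172, 170, 170, 173, 170, 169, 165, 171, 176, 145, 169, 174, 163, 170, 167, 166, 162, 163, 168, 165, 166]
underside 0.018640828177496543
pred top rail edges at gate x -0.02 [[297.3, 169.8], [299.1, 169.7], [312.8, 168.7], [314.6, 168.6]]
pred side rail [[298.9, 226.9], [299.0, 225.3], [299.9, 214.0], 
[... 922 characters left out ...]
96, 199, 204, 190, 111, 94, 159, 123, 190, 202, 199, 201]
side0 grey 360 [200, 198, 202, 201, 201, 197, 201, 199, 201, 198, 197, 197, 199, 203, 203, 116, 86, 182, 200, 202, 199, 199, 200, 197, 198, 196, 187, 204, 118, 88, 184, 118, 184, 204, 200, 201]
side b-r 310 [-23, 82, 85, 59, 26, -6, -1, -2, -15, -13, 101, 89, 66, 57, 61, 68, 64, 66, 64, 3, -7, -8, -7, -7, -6, -9, -22, -25, -20, -22, -21]
side b-r 320 [-8, -5, -9, -7, -9, -8, -8, -9, -13, -10, 39, 60, 63, 54, 60, 61, 60, 64, 58, 2, -4, -9, -10, -5, -5, -9, -18, -24, -26, -26, -25]
side b-r 345 [-33, -36, -34, -32, -33, -34, -34, -37, -27, 34, 105, 133, 132, 131, 131, 93, 62, 17, -3, -6, -6, -13, -9, -7, -4, -9, -12, -19, -20, -19, -17]
```

Both views put the carrier about 1–1.5 mm too far to the left (+y) of mid-lane. I'll correct that and lower it, watching the force.

```bash
python3 -m crank '[[0,-0.12,0,0,0,0,-0.5],[0,0,0.3,0,0,0,-0.5],[0,0,0.3,0,0,0,-0.5],[0,0,0.2,0,0,0,-0.5],[0,0,0,0,0,0,-0.5]]' 25
python3 -m crank '[[0,0,0.2,0,0,0,-0.5],[0,0,0.2,0,0,0,-0.5],[0,0,0,0,0,0,-0.5]]' 25
```

```text
time: 6.0
eef_pos: [0.5692, 0.0332, 0.2222]
tcp_rot: [[-0.999, -0.047, -0.001], [-0.047, 0.999, 0.0], [0.001, 0.0, -1.0]]
contact_force: [-0.0, -0.1, -1.7]
finger_gap: 0.0402
grip_force: 25.0
time: 6.3
eef_pos: [0.5692, 0.0332, 0.2183]
tcp_rot: [[-0.999, -0.047, -0.0], [-0.047, 0.999, -0.0], [0.0, 0.0, -1.0]]
contact_force: [0.0, -0.2, -1.6]
finger_gap: 0.0399
grip_force: 25.0
```

It is in between the rails with no contact. I'll set it down and release.

```bash
python3 -m crank '[[0,0,0.1,0,0,0,-0.5],[0,0,0,0,0,0,-0.5],[0,0,0,0,0,0,0.5],[0,0,0,0,0,0,0.5],[0,0,0,0,0,0,0.5],[0,0,-3,0,0,0,0.5],[0,0,-4,0,0,0,0.5],[0,0,-4,0,0,0,0.5]]' 25
python3 - <<'E'
from h import *
s,_=manip.capture("side"); s=s.astype(int); q,_=manip.capture("top")
for k in (310,330,345,355): print("side b-r",k,(s[205:236,k,0]-s[205:236,k,2]).tolist())
m=(s[:,:,0]-s[:,:,2]>45)
m[:195]=0;m[236:]=0;m[:,:290]=0;m[:,380:]=0
ys,xs=np.nonzero(m);print(xs.min(),xs.max(),ys.min(),ys.max())
g=np.array([.9989,.0471,0]);l=np.array([-.0471,.9989,0]); c=np.array([.662,.039,.004])-g*.075
print("pred nose rim near/far,rear",[px("side",c+g*a+l*b+[0,0,z]).round(1).tolist() for a,b,z in((.038,.02,.036),(.038,-.02,.036),(-.038,.02,.036),(-.15,0,.028),(.03,.02,0),(.0,.02,0))])
# plate (white) rear bottom etc
togo((.45,.03),.03,2.7)
E
```

```text
time: 7.1
eef_pos: [0.5691, 0.0332, 0.3289]
tcp_rot: [[-0.999, -0.047, -0.001], [-0.047, 0.999, 0.0], [0.001, 0.0, -1.0]]
contact_force: [0.4, -0.6, -0.5]
finger_gap: 0.0708
grip_force: 0.0
side b-r 310 [-23, -20, -26, -23, 90, 91, 61, 30, -6, -2, -3, -15, -25, 93, 89, 62, 56, 59, 59, 60, 44, -7, -11, -9, -11, -12, -23, -22, -21, -21, -21]
side b-r 330 [-22, -20, -23, -23, 31, 71, 73, 69, 72, 74, 79, 81, 74, 73, 62, 62, 59, 54, 63, 62, 55, 13, -8, -9, -3, -9, -17, -24, -24, -25, -24]
side b-r 345 [-33, -34, -33, -31, -34, -35, -34, -33, -25, -13, -9, -2, 38, 102, 131, 129, 125, 129, 93, 66, 13, -9, -12, -7, -8, -10, -13, -32, -36, -34, -33]
side b-r 355 [-35, -31, -33, -36, -31, -33, -36, -33, -26, -15, -9, -9, 13, 89, 128, 130, 129, 127, 102, 64, 18, -13, -11, -9, -7, -10, -13, -31, -34, -34, -33]
305 368 209 225
pred nose rim near/far,rear [[304.8, 217.6], [305.4, 207.8], [332.0, 218.0], [371.7, 215.5], [307.9, 226.7], [318.5, 226.8]]
t 7.2 tcp [0.5698 0.0332 0.3332] gap 0.0706 grip 0.0 F [-0.8 -0.3 -0. ]
shift cm [12.09  0.25 12.18] turn [-0.0005  0.0087  0.0002] shift after turn [11.98  0.24 12.28]
```

The carrier sits in the lane as predicted. Next I'll close the fingers and come down behind the thumb plate.

```bash
python3 -m crank '[[2.5,0,0,0,0,0,-1],[3,0,0,0,0,0,-1],[3,0,0,0,0,0,-1],[3,0,0,0,0,0,-1],[3,0,0,0,0,0,-1],[2,0,0,0,0,0,-1],[0,0,3,0,0,0,-1],[0,0,3,0,0,0,-1],[0,0,3,0,0,0,-1],[0,0,1.5,0,0,0,-1],[0,0,1,0,0,0,-1],[0,0,0,0,0,0,-1]]' 10
python3 -c "
from h import *
togo((.404,.0254),.030,2.7)
crop('side',280,170,420,260,5.7,'pics/s4.png')"
```

```text
time: 8.4
eef_pos: [0.4042, 0.0254, 0.2117]
tcp_rot: [[-0.999, -0.047, -0.002], [-0.047, 0.999, 0.0], [0.002, 0.0, -1.0]]
contact_force: [-0.6, 0.1, -0.1]
finger_gap: 0.0005
grip_force: 0.0
t 8.4 tcp [0.4042 0.0254 0.2117] gap 0.0005 grip 0.0 F [-0.6  0.1 -0.1]
shift cm [0.02 0.   0.13] turn [ 0.0001 -0.002   0.    ] shift after turn [0.02 0.   0.13]
```

View pics/s4.png

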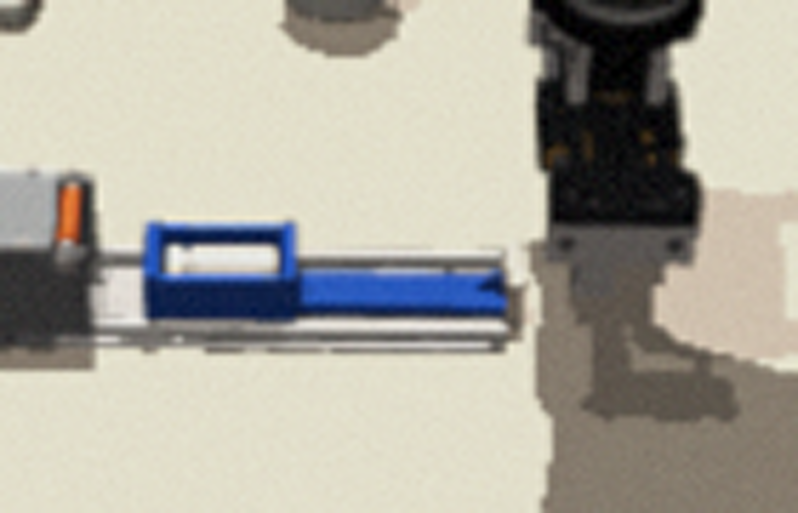

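The carrier lies between the rails with its nose short of the shut flap (70,215). The closed fingers stand behind the thumb plate at (515,305). I'll push now.

```bash
python3 -m crank '[[-1,0,0.1,0,0,0,-1],[-1,0,0,0,0,0,-1],[-0.5,0,0,0,0,0,-1],[-0.5,0,0,0,0,0,-1],[-0.5,0,0,0,0,0,-1],[-0.5,0,0,0,0,0,-1],[-0.5,0,0,0,0,0,-1],[-0.5,0,0,0,0,0,-1],[-0.5,0,0,0,0,0,-1],[-0.5,0,0,0,0,0,-1],[-0.5,0,0,0,0,0,-1],[-0.5,0,0,0,0,0,-1]]' 
python3 -m crank '[[-0.5,0,0,0,0,0,-1],[-0.5,0,0,0,0,0,-1],[-0.5,0,0,0,0,0,-1],[-0.5,0,0,0,0,0,-1]]'
```

```text
time: 9.65
eef_pos: [0.4747, 0.0287, 0.2116]
tcp_rot: [[-0.999, -0.047, -0.0], [-0.047, 0.999, -0.0], [0.0, 0.0, -1.0]]
contact_force: [-6.3, 1.3, 4.7]
finger_gap: 0.0006
grip_force: 2.4
time: 10.05
eef_pos: [0.4948, 0.0297, 0.2116]
tcp_rot: [[-0.999, -0.047, 0.0], [-0.047, 0.999, 0.0], [-0.0, 0.0, -1.0]]
contact_force: [-3.8, -0.1, 3.4]
finger_gap: 0.0007
grip_force: 2.1
```

Run:
```python
from h import *
s,_=manip.capture("side"); cv2.imwrite("pics/s5.png",s); s=s.astype(int)
m=(s[:,:,0]-s[:,:,2]>45); m[:195]=0;m[236:]=0;m[:,:260]=0;m[:,380:]=0
ys,xs=np.nonzero(m);print(xs.min(),xs.max(),ys.min(),ys.max())
for k in (300,305,320,330,340): print(k,np.nonzero(m[:,k])[0][[0,-1]] if m[:,k].any() else None)
g=np.array([.9989,.0471,0]);l=np.array([-.0471,.9989,0]); c=np.array([.662,.039,.004])-g*.009
print([px("side",c+g*a+l*b+[0,0,z]).round(1).tolist() for a,b,z in((-.038,.02,.036),(-.038,-.02,.036),(-.142,0.,.009),(-.142,-.012,.009),(-.142,.012,.0))])
o=manip.observe();print(o["contact_force"],o["wrist_torque"])
```

```text
294 344 209 225
300 [209 224]
305 [209 224]
320 [217 224]
330 [217 224]
340 [217 224]
[[308.3, 217.7], [308.9, 207.8], [345.3, 219.9], [345.2, 216.9], [345.2, 225.1]]
[-0.660088   -0.8133097   0.28953536] [ 0.01804583  0.03440428 -0.00529694]
```

The carrier is moving exactly as predicted and stays level. Continuing the push.

```bash
python3 -m crank '[[-0.5,0,0,0,0,0,-1],[-0.5,0,0,0,0,0,-1],[-0.5,0,0,0,0,0,-1],[-0.5,0,0,0,0,0,-1],[-0.5,0,0,0,0,0,-1],[-0.5,0,0,0,0,0,-1]]' 
python3 -m crank '[[-0.5,0,0,0,0,0,-1],[-0.5,0,0,0,0,0,-1],[-0.5,0,0,0,0,0,-1],[-0.5,0,0,0,0,0,-1],[-0.5,0,0,0,0,0,-1],[-0.5,0,0,0,0,0,-1],[-0.5,0,0,0,0,0,-1],[-0.5,0,0,0,0,0,-1],[-0.5,0,0,0,0,0,-1],[-0.3,0,0,0,0,0,-1]]'
python3 -m crank '[[-0.2,0,0,0,0,0,-1],[-0.2,0,0,0,0,0,-1],[-0.1,0,0,0,0,0,-1],[-0.1,0,0,0,0,0,-1],[-0.1,0,0,0,0,0,-1],[-0.1,0,0,0,0,0,-1],[0,0,0,0,0,0,-1],[0,0,0,0,0,0,-1]]'
```

```text
time: 10.7
eef_pos: [0.5247, 0.031, 0.2116]
tcp_rot: [[-0.999, -0.047, 0.0], [-0.047, 0.999, -0.0], [-0.0, -0.0, -1.0]]
contact_force: [-2.0, -0.6, -0.0]
finger_gap: 0.0004
grip_force: 0.6
time: 11.7
eef_pos: [0.5727, 0.0333, 0.2116]
tcp_rot: [[-0.999, -0.047, 0.0], [-0.047, 0.999, 0.0], [-0.0, 0.0, -1.0]]
contact_force: [-1.3, -0.4, -0.3]
finger_gap: 0.0006
grip_force: 0.6
time: 12.5
eef_pos: [0.5803, 0.0337, 0.2118]
tcp_rot: [[-0.999, -0.047, 0.0], [-0.047, 0.999, -0.0], [-0.0, -0.0, -1.0]]
contact_force: [-0.2, -0.6, -0.4]
finger_gap: 0.0007
grip_force: 0.0
```

The origin is near x 76. I'll creep from here, watching the force.

```bash
R6='x'; python3 -m crank '[[-0.1,0,0,0,0,0,-1],[-0.1,0,0,0,0,0,-1],[-0.1,0,0,0,0,0,-1],[-0.1,0,0,0,0,0,-1],[-0.1,0,0,0,0,0,-1],[-0.1,0,0,0,0,0,-1],[-0.1,0,0,0,0,0,-1],[-0.1,0,0,0,0,0,-1],[-0.1,0,0,0,0,0,-1],[-0.1,0,0,0,0,0,-1]]'
python3 -m crank '[[-0.1,0,0,0,0,0,-1],[-0.1,0,0,0,0,0,-1],[0,0,0,0,0,0,-1]]'
```

```text
time: 13.5
eef_pos: [0.5903, 0.0342, 0.2116]
tcp_rot: [[-0.999, -0.047, -0.0], [-0.047, 0.999, -0.0], [0.0, -0.0, -1.0]]
contact_force: [-2.9, -1.3, 3.8]
finger_gap: 0.0004
grip_force: 1.7
time: 13.8
eef_pos: [0.5924, 0.0343, 0.2116]
tcp_rot: [[-0.999, -0.047, 0.0], [-0.047, 0.999, 0.0], [-0.0, 0.0, -1.0]]
contact_force: [-0.8, -1.0, 0.9]
finger_gap: -0.0001
grip_force: 0.5
```

```bash
python3 -m crank '[[-0.1,0,0,0,0,0,-1],[-0.1,0,0,0,0,0,-1],[-0.1,0,0,0,0,0,-1],[0,0,0,0,0,0,-1]]'
```

```text
time: 14.2
eef_pos: [0.5954, 0.0344, 0.2116]
tcp_rot: [[-0.999, -0.047, 0.0], [-0.047, 0.999, 0.0], [-0.0, -0.0, -1.0]]
contact_force: [0.3, 0.0, 0.2]
finger_gap: 0.0007
grip_force: 0.1
```

```bash
python3 -c "
from h import *
c=[]
for i in range(4):
    s,_=manip.capture('side'); c.append(manip.observe()['contact_force'])
print(np.array(c).round(1))
# flap: orange pixels
h=cv2.cvtColor(s,cv2.COLOR_BGR2HSV); m=cv2.inRange(h,(5,150,80),(20,255,255)); m[:,330:]=0;m[:,:270]=0;m[:190]=0;m[240:]=0
s0=cv2.imread('pics/side0.png');h0=cv2.cvtColor(s0,cv2.COLOR_BGR2HSV); m0=cv2.inRange(h0,(5,150,80),(20,255,255)); m0[:,330:]=0;m0[:,:270]=0;m0[:190]=0;m0[240:]=0
s5=cv2.imread('pics/s5.png');h5=cv2.cvtColor(s5,cv2.COLOR_BGR2HSV); m5=cv2.inRange(h5,(5,150,80),(20,255,255)); m5[:,330:]=0;m5[:,:270]=0;m5[:190]=0;m5[240:]=0
for k in (m0,m5,m): print(cv2.countNonZero(k),cv2.boundingRect(k))
"
```

```text
[[ 1.1 -0.6 -0.1]
 [-0.2 -0.2 -0.5]
 [-0.7 -0.2 -0.3]
 [ 0.  -0.4  0.7]]
34 (290, 203, 4, 9)
34 (290, 203, 4, 9)
37 (290, 195, 36, 17)
```

```bash
python3 -m crank '[[-0.1,0,0,0,0,0,-1],[-0.1,0,0,0,0,0,-1],[-0.1,0,0,0,0,0,-1],[0,0,0,0,0,0,-1]]'
```

```text
time: 14.8
eef_pos: [0.5983, 0.0345, 0.2117]
tcp_rot: [[-0.999, -0.047, 0.0], [-0.047, 0.999, 0.0], [-0.0, 0.0, -1.0]]
contact_force: [-1.3, -0.7, 2.0]
finger_gap: 0.0002
grip_force: 0.5
```

```bash
python3 -m crank '[[-0.1,0,0,0,0,0,-1],[-0.1,0,0,0,0,0,-1],[-0.1,0,0,0,0,0,-1],[0,0,0,0,0,0,-1]]'
```

```text
time: 15.2
eef_pos: [0.6014, 0.0347, 0.2117]
tcp_rot: [[-0.999, -0.047, 0.0], [-0.047, 0.999, 0.0], [-0.0, -0.0, -1.0]]
contact_force: [-0.5, 0.2, -0.0]
finger_gap: 0.0007
grip_force: 0.3
```

```bash
python3 -m crank '[[-0.1,0,0,0,0,0,-1],[-0.1,0,0,0,0,0,-1],[-0.1,0,0,0,0,0,-1],[0,0,0,0,0,0,-1]]'
```

```text
time: 15.6
eef_pos: [0.6041, 0.0348, 0.2116]
tcp_rot: [[-0.999, -0.047, -0.001], [-0.047, 0.999, -0.0], [0.001, -0.0, -1.0]]
contact_force: [-4.4, -0.1, 4.9]
finger_gap: 0.0003
grip_force: 2.7
```

```bash
python3 -m crank '[[-0.1,0,0,0,0,0,-1],[0,0,0,0,0,0,-1],[0,0,0,0,0,0,-1]]'; python3 -c "
from h import *
c=[]
for i in range(4): manip.capture('side'); c.append(manip.observe()['contact_force'])
print(np.array(c).round(1))"
```

```text
time: 15.9
eef_pos: [0.6049, 0.0349, 0.2116]
tcp_rot: [[-0.999, -0.047, -0.002], [-0.047, 0.999, -0.0], [0.002, -0.0, -1.0]]
contact_force: [-8.6, -0.8, 5.9]
finger_gap: 0.0001
grip_force: 4.7
[[-9.2 -1.7  7.1]
 [-8.5 -0.   6.3]
 [-9.8 -1.3  6.6]
 [-9.3 -1.3  5.8]]
```

The stop is found, at about 9 N. I'm also pressing down about 6 N, so I'll ease that off first.

```bash
python3 -m crank '[[0,0,-0.05,0,0,0,-1],[0,0,0,0,0,0,-1],[0,0,0,0,0,0,-1]]'; python3 -c "
from h import *
c=[]
for i in range(4): manip.capture('side'); c.append(manip.observe()['contact_force'])
print(np.array(c).round(1))"
```

```text
time: 16.4
eef_pos: [0.6049, 0.0348, 0.2117]
tcp_rot: [[-0.999, -0.047, -0.002], [-0.047, 0.999, -0.0], [0.002, 0.0, -1.0]]
contact_force: [-6.3, -1.5, 2.0]
finger_gap: 0.0003
grip_force: 3.1
[[-6.3 -1.1 -0.4]
 [-5.7 -0.1  1.4]
 [-6.3  0.1  0.7]
 [-6.6 -0.4  1.5]]
```

```bash
python3 -m crank '[[-0.05,0,-0.01,0,0,0,-1],[-0.05,0,-0.01,0,0,0,-1],[0,0,0,0,0,0,-1]]'; python3 -c "
from h import *
c=[]
for i in range(4): manip.capture('side'); c.append(manip.observe()['contact_force'])
print(np.array(c).round(1))"
```

```text
time: 16.9
eef_pos: [0.6057, 0.0349, 0.2117]
tcp_rot: [[-0.999, -0.047, -0.003], [-0.047, 0.999, -0.0], [0.003, 0.0, -1.0]]
contact_force: [-8.7, -1.2, 0.7]
finger_gap: 0.0009
grip_force: 4.4
[[-7.8 -1.4  1.5]
 [-8.5 -0.8  1.5]
 [-9.1 -1.   1.8]
 [-7.6 -1.1  0.7]]
```

```bash
python3 -m crank '[[-0.05,0,0,0,0,0,-1],[-0.05,0,-0.01,0,0,0,-1],[-0.05,0,-0.01,0,0,0,-1],[0,0,0,0,0,0,-1]]'; python3 -c "
from h import *
c=[]
for i in range(5): manip.capture('side'); c.append(manip.observe()['contact_force'])
print(np.array(c).round(1))"
```

```text
time: 17.5
eef_pos: [0.6069, 0.0349, 0.2117]
tcp_rot: [[-0.999, -0.047, -0.005], [-0.047, 0.999, -0.0], [0.005, 0.0, -1.0]]
contact_force: [-14.0, -1.4, 3.7]
finger_gap: 0.0006
grip_force: 6.7
[[-13.1  -0.9   3.8]
 [-13.   -0.8   3.4]
 [-13.4  -1.1   3.1]
 [-13.9  -1.1   3.3]
 [-12.8  -1.5   3.5]]
```

It is pressed with about 13 N. I'll hold it and check the flap in the last picture.

```bash
python3 -m crank '[[0,0,0,0,0,0,-1],[0,0,0,0,0,0,-1],[0,0,0,0,0,0,-1],[0,0,0,0,0,0,-1],[0,0,0,0,0,0,-1],[0,0,0,0,0,0,-1]]'
python3 -c "
from h import *
p,d=manip.capture('side');q,e=manip.capture('top')
f=lambda a,s:cv2.resize(a,None,fx=s,fy=s,interpolation=cv2.INTER_CUBIC)
a=f(p[190:240,235:355],6.6); b=f(cv2.imread('pics/side0.png')[195:235,270:330],6.6);c=f(q[100:140*1+0+0,280:340],6.6); c=f(q[135:175,280:340],6.6)
W=np.zeros((600,800,3),np.uint8);W[:a.shape[0],:a.shape[1]]=a;W[332:332+b.shape[0],:b.shape[1]]=b;W[332:332+c.shape[0],400:400+c.shape[1]]=c
cv2.imwrite('pics/last.png',W)"
```

```text
time: 18.35
eef_pos: [0.6068, 0.035, 0.2117]
tcp_rot: [[-0.999, -0.047, -0.005], [-0.047, 0.999, -0.0], [0.005, 0.0, -1.0]]
contact_force: [-13.2, -0.1, 3.5]
finger_gap: 0.0005
grip_force: 6.6
```

View pics/last.png

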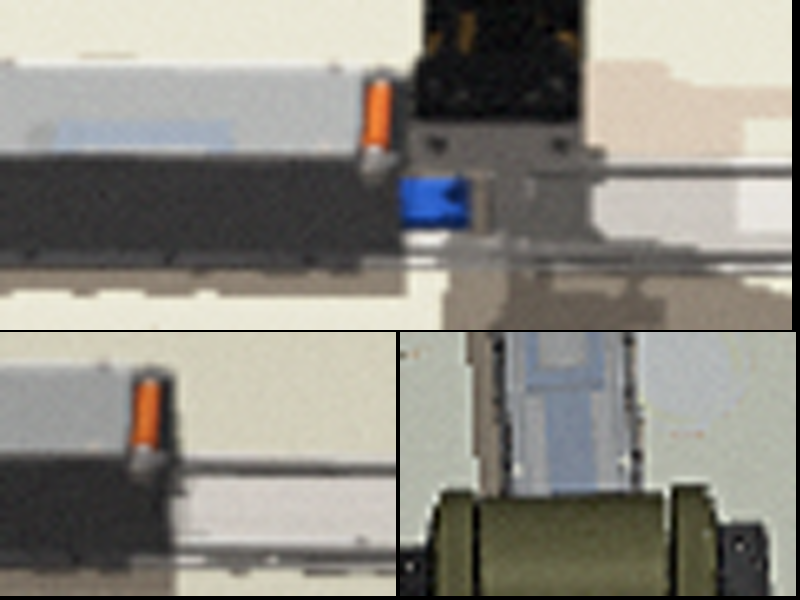

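The carrier's tray and tongue show through the clear roof at (565,420), with nothing orange lying over them. The flap at (378,115) looks as it did when shut, and only the tail (435,203) sticks out. I'll let go, rise and check.

```bash
python3 -m crank '[[0,0,0,0,0,0,-1],[0,0,0,0,0,0,-1],[0.1,0,0,0,0,0,-1],[0.1,0,0,0,0,0,-1],[0.2,0,0,0,0,0,-1],[0.5,0,0,0,0,0,-1],[1,0,0,0,0,0,-1],[1.5,0,0,0,0,0,-1],[0,0,-2,0,0,0,-1],[0,0,-4,0,0,0,-1],[0,0,-4,0,0,0,-1],[0,0,0,0,0,0,-1]]'
python3 -c "
from h import *
s,_=manip.capture('side'); s=s.astype(int)
m=(s[:,:,0]-s[:,:,2]>45); m[:195]=0;m[236:]=0;m[:,:292]=0;m[:,380:]=0
ys,xs=np.nonzero(m);print('blue tail',xs.min(),xs.max(),ys.min(),ys.max())
g=np.array([.9989,.0471,0]);print('pred tail end, origin 86/100:',[px('side',np.array([.662,.039,.013])+g*(o-.142)).round(1).tolist() for o in(.086,.1)])"
```

```text
time: 19.65
eef_pos: [0.5743, 0.0334, 0.3182]
tcp_rot: [[-0.999, -0.047, 0.01], [-0.047, 0.999, -0.0], [-0.01, -0.0, -1.0]]
contact_force: [-0.1, -0.8, 0.4]
finger_gap: 0.0003
grip_force: 0.0
blue tail 295 306 217 223
pred tail end, origin 86/100: [[312.0, 219.5], [307.1, 219.4]]
```

The tail ends where an origin of about x 100 puts it, and the robot is clear. Handing in.

```bash
python3 -c "
from plant import manip
print(manip.hand_in())"
```

```text
the job is handed in; nothing more can be done
None
```

The carrier is home behind the shut flap, pressed against the stop with about 13 N for over a second and released; I've handed the job in, but it gave no verdict back.

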